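# Swap empty paper cores for fresh rolls and cover the bowl of empties

## Task

Change the wrapping-paper rolls on the three-spindle stand: take the lid off the white enamel bowl, put every empty cardboard core from the spindles into that bowl, and slide every fresh roll from the chopping board fully down onto a spindle of its own. Finish with the lid back on the bowl, seated and level, so that the empties cannot blow over the parapet, and leave the small blue bowl and the spoon holder where they stand.

Things in the scene. Friction and masses are not known exactly. Their poses are not given: they have to be found in the camera images.
- stand: Fixed roll stand: dark wooden base plate 90 (its x) x 250 (its y) x 14 mm high, with three upright steel spindles in a row along its y axis, 85 mm apart. Each spindle is 18 mm in diameter and rises 64 mm above the plate, with a round tip. Origin: centre of the plate's underside, on the counter; z up. Its place and yaw vary.
- spindle0 (a point): Foot of the first (-y end) spindle of the stand, on its axis at the top face of the base plate (14 mm above the counter); z up along the spindle.
- spindle1 (a point): Foot of the middle spindle of the stand, on its axis at the top face of the base plate (14 mm above the counter); z up along the spindle.
- spindle2 (a point): Foot of the third (+y end) spindle of the stand, on its axis at the top face of the base plate (14 mm above the counter); z up along the spindle.
- coreA: Empty cardboard core: tube 34 mm outside, 24 mm bore, 50 mm high, about 20 g, at the start standing on one of the spindles, loose (3 mm play all round). Two or three of the three cores are present. Origin: centre of the tube; z along its axis.
- coreB: Empty cardboard core: tube 34 mm outside, 24 mm bore, 50 mm high, about 20 g, at the start standing on one of the spindles, loose (3 mm play all round). Two or three of the three cores are present. Origin: centre of the tube; z along its axis.
- coreC: Empty cardboard core: tube 34 mm outside, 24 mm bore, 50 mm high, about 20 g, at the start standing on one of the spindles, loose (3 mm play all round). Two or three of the three cores are present. Origin: centre of the tube; z along its axis.
- rollA: Fresh white paper roll: 56 mm outside diameter, 24 mm bore, 50 mm high, about 110 g, at the start standing upright on the chopping board. Fully down on a spindle its centre is 25 mm above the base plate. Two or three of the three rolls are present. Origin: centre of the roll; z along its axis.
- rollB: Fresh white paper roll: 56 mm outside diameter, 24 mm bore, 50 mm high, about 110 g, at the start standing upright on the chopping board. Fully down on a spindle its centre is 25 mm above the base plate. Two or three of the three rolls are present. Origin: centre of the roll; z along its axis.
- rollC: Fresh white paper roll: 56 mm outside diameter, 24 mm bore, 50 mm high, about 110 g, at the start standing upright on the chopping board. Fully down on a spindle its centre is 25 mm above the base plate. Two or three of the three rolls are present. Origin: centre of the roll; z along its axis.
- board: Fixed wooden chopping board 260 (x) x 240 (y) x 20 mm thick on which the fresh rolls stand, on the robot's left or right. Origin: centre of its underside. The bare counter between the robot and the stand, about 0.40 m straight ahead of the robot, is free for setting the lid down.
- bowl: White enamel bowl, loose, 0.85 kg, 78 mm high, 158 mm outside and 150 mm inside diameter at the rim, about 130 mm inside at the bottom, floor 5 mm thick; on the counter across from the board, on the other side of the robot. The cores fit in it side by side, standing or lying, but not on top of one another. Origin: centre of its underside; z up.
- lid: Loose blue enamel lid, 0.28 kg, at the start on the white bowl: disc 168 mm across, 5 mm thick; below it a step 142 mm across, 8 mm deep, that drops inside the rim (4 mm play all round); on top a black knob 26 mm across, its top 37 mm above the origin. Origin: centre of the disc's underside, which rests on the rim (78 mm above the bowl's underside; 8 mm above the counter if set down there); z up.
- small_bowl: Bystander: small open blue enamel bowl, 120 mm in diameter, 50 mm high, beyond the stand. Leave it.
- spoon_holder: Bystander: square orange plastic spoon holder, 90 x 90 x 95 mm, with spoons standing to about 200 mm, beyond the stand. Leave it.
Things that resemble listed ones, but are neither listed nor needed, are in the scene too. What is shaped like the lid but red or turquoise is not meant. Leave any red look-alike of the coreB alone.

How it is judged:
By the outcome, as a careful person would: the job done as asked, in the order asked, and still so for the second after the job is handed in, with the robot touching nothing.
Of coreA, coreB, coreC only 2 to 3 are there at a start; the rules pass over those that are not, and their reading is None.
Of rollA, rollB, rollC only 2 to 3 are there at a start; the rules pass over those that are not, and their reading is None.
At some moment in a run one of rollA, rollB, rollC, lid may be knocked a few centimetres aside while the robot is not near it.
It also fails if it takes over 210 s, if anything falls off the work surface, if the arm or the gripper's body presses on something with over 40 N, if the wrist force passes 120 N, or if a joint passes its speed limit or range.

## Robot

A 6-joint arm with a two-finger parallel gripper is mounted at the origin on the work surface. World frame = base frame: x ahead of the robot, y to its left, z up, the work surface at z = 0. Lengths are in m, angles in degrees, forces in N, time in s.
With the tool pointing down it reaches from about 0.3 to 0.95 m from the base axis. Payload 3.1 kg.
Tool frame: the origin (TCP) lies midway between the tips of the shut fingers; the grasp point (between the pads) lies 19 mm behind it; z points along the fingers, y is the line along which they close (so a half turn about z gives the same grasp; the last joint's range is limited). The gripper opens to 85 mm and grips with 20 to 120 N. Pads are 22 mm wide; open, the fingers measure 114 mm over their backs; the gripper's body (76 mm by 85 mm) begins 54 mm behind the grasp point. The pads swing forward as they close: fully open they stand 13 mm farther back than shut.
Start: joints at [66.194, 17.653, 93.61, -0, 68.738, -3.994], TCP at [0.212, 0.588, 0.231] pointing down, gripper open.
Joint ranges: [-175.34, 175.34], [-45.06, 112.39], [2.9, 150.54], [-68.45, 248.45], [3.09, 151.38], [-168.51, 168.51]. Speed limits (degrees/s): [159.86, 159.86, 180, 180, 180, 180].

## Interface

Orientations are given as a 3x3 rotation matrix whose columns are the frame's x, y, z axes.
In Python, from cell import r gives the robot as it stands. The module is installed in compiled form; this text tells all that it offers.
- The arm moves only by the tool arm_command, never from a script. Its argument "motion" is a list that holds one entry, the list of rows, each a list of 7 numbers: the shift along the tool's x, y, z in mm, then the turn, a rotation vector about the tool's x, y, z in degrees, then the finger opening in mm, from 0 to 85.4. In form: [[[dx, dy, dz, rx, ry, rz, gripper], ...]]. A call has 1 to 10 rows; each row is the pose to reach, as a shift and turn from the pose commanded when the call began, along the tool's axes at that moment; what a row does not reach only later rows make up. A row lasts 1/12 s, in which the tool goes at most 41.7 mm and 7.16 degrees, less where a joint would pass 70% of its speed; a pose out of reach is approached as far as the arm can. A call with a gripper value outside its range is refused whole. The fingers move at their own pace and stop on an object; the grip force is fixed at half the most. Time passes only in rows, so rows that repeat a pose let the fingers close. It gives the time, the measured TCP pose, the force, the opening and the grip force at its end, in the units of the state.
- r.state(): the state, without advancing time (a new reading comes with each control period).
- r.read_camera(name): name is "scene" or "top" or "wrist"; returns (picture, depth): 420x560x3 uint8, red, green, blue; 420x560 float32, m along the optical axis (not along the pixel's ray), 0 where there is no reading.
- r.camera_info(name): a dict with "fx", "fy", "cx", "cy" (pixels), "R" (3x3) and "t" (3): a world point X has camera coordinates R X + t. Camera axes: x right, y down, z forward; pixel columns grow to the right and rows downward; lengths in m; the calibration is good to about 2 mm. A picture is of the moment at which its call begins: read the wrist's pose just before it. camera_info takes no time and is no camera call; for the wrist camera it gives the pose at the moment of the call.
- r.hand_in(): hands the job in; it is judged then, once.
The state is a dict: "t": time; "joint_pos": joint angles; "dq": joint speeds; "effort": joint torques, N m; "position": TCP position; "tool_rot": TCP orientation; "wrist_force": force on the tool from outside, world axes, zero at the start; "torque": the same for the moment, N m; "gripper_width": finger opening in m; "grip_force": force on a finger pad.
Only numpy, scipy, OpenCV 4.12 (cv2) and the standard library are available. Lean on these libraries where they do the work, as an engineer would, in place of code of your own. Each camera call takes 0.05 s, during which the arm holds its last target. There are 200 camera calls.

## Working session

There is one attempt and no reset: what is moved stays moved. The work goes in short steps, Python scripts to look and compute and a tool call to move; the robot and the scene stay as the last step left them, time stands still between calls to the robot, and variables do not carry over. Pictures are saved under pics/ and viewed, at most 14 in all, crops included, and the job is handed in when it is done.

Besides the shell and the picture viewer there is one more tool, called after "Call:" in YAML: its name, and indented under it one key for each argument. arm_command: Moves the arm, as the interface text tells. Its arguments: {"type":"object","properties":{"motion":{"type":"array"}},"required":["motion"]}

```bash
mkdir -p pics; cat > h.py <<'E'
import numpy as np, cv2
from cell import r
def shot(n,f=None):
    i=r.camera_info(n); p,d=r.read_camera(n)
    np.savez(f'{f or n}.npz',p=p,d=d,K=np.array([i['fx'],i['fy'],i['cx'],i['cy']]),R=np.array(i['R']),t=np.array(i['t']))
    if f: cv2.imwrite(f'pics/{f}.png',p[:,:,::-1])
    return load(f or n)
def load(f):
    z=np.load(f'{f}.npz'); return {k:z[k] for k in z.files}
def cloud(c):
    fx,fy,cx,cy=c['K']; v,u=np.mgrid[:420,:560]; d=c['d']
    X=np.stack([(u-cx)/fx*d,(v-cy)/fy*d,d],-1); W=(X-c['t'])@c['R']; W[d==0]=np.nan; return W
def ray(c,u,v,z):
    fx,fy,cx,cy=c['K']; o=-c['R'].T@c['t']; q=c['R'].T@np.array([(u-cx)/fx,(v-cy)/fy,1]); return o+q*(z-o[2])/q[2]
E
python3 - <<'E'
from h import *
s=r.state(); print(s)
a=shot('scene','scene1');b=shot('top','top1')
cv2.imwrite('pics/a.png',np.vstack([a['p'],b['p']])[:,:,::-1][::1])
for c in(a,b): print(c['R'].round(3).tolist(),(-c['R'].T@c['t']).round(3),c['K'])
E
```

```text
{'t': 0.0, 'joint_pos': array([ 6.61927708e+01,  1.77060193e+01,  9.36905609e+01,  6.96467280e-04,
        6.87377462e+01, -3.99375004e+00]), 'dq': array([ 0.04816176, -0.08261528, -0.05480917,  0.09629161, -0.04513244,
        0.07317801]), 'effort': array([-2.73973610e-04, -4.15248728e+01, -2.76667017e+01, -1.95666604e-05,
        1.03004545e-02,  1.63867520e-05]), 'position': array([0.21153647, 0.5872262 , 0.23002197]), 'tool_rot': array([[-9.40799471e-01,  3.38962300e-01, -9.56721101e-04],
       [ 3.38963605e-01,  9.40797052e-01, -2.14037236e-03],
       [ 1.74574853e-04, -2.33795481e-03, -9.99997252e-01]]), 'wrist_force': array([-0.2008254 ,  0.97829492,  0.73843216]), 'torque': array([-0.03085899,  0.02588943,  0.06816563]), 'grip_force': 0.0, 'gripper_width': 0.08527706721846681}
[[-0.884, 0.468, 0.013], [0.276, 0.542, -0.794], [-0.378, -0.698, -0.608]] [0.943 0.824 0.74 ] [432.97205636 432.97205636 281.23230433 213.44523275]
[[0.024, -1.0, 0.0], [-0.982, -0.023, -0.186], [0.186, 0.004, -0.983]] [0.242 0.061 1.521] [509.67093724 509.67093724 274.41601518 209.23237821]
```

View pics/scene1.png

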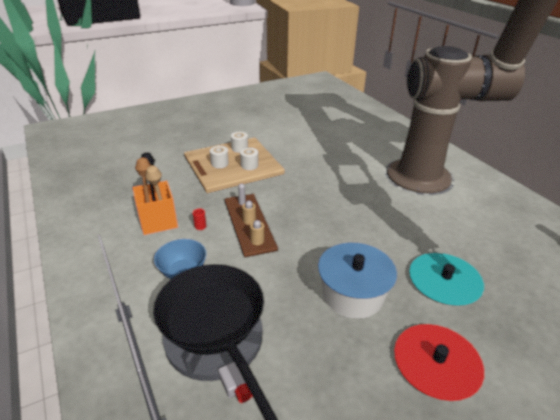

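View pics/top1.png

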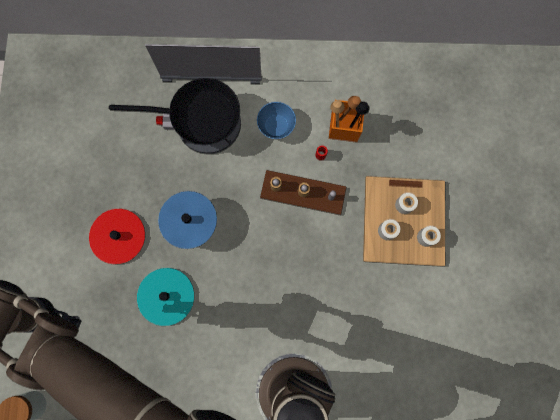

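The top view shows the blue lid on the bowl at (187,220), cores on the left and middle spindles (276,183) and (304,188), and a bare spindle at (333,195). The rolls are at (408,202), (390,229) and (431,236). The red core look-alike is at (321,153). The scene view agrees.

```bash
cat > m.py <<'E'
from h import *
def blobs(m,amin,amax):
    n,l,s,c=cv2.connectedComponentsWithStats(m.astype(np.uint8)); return [(l==i) for i in range(1,n) if amin<s[i,4]<amax]
def fit(W,m,zlo=-1):
    P=W[m]; P=P[np.isfinite(P[:,0])]; 
    z=np.median(P[:,2]); xy=P[:,:2].astype(np.float32)
    (cx,cy),rad=cv2.minEnclosingCircle(xy); return np.round([cx,cy,z,rad],4),np.round((np.percentile(xy,2,axis=0)+np.percentile(xy,98,axis=0))/2,4)
if __name__=='__main__':
  for n in('top1','scene1'):
    c=load(n);W=cloud(c);h=cv2.cvtColor(c['p'],cv2.COLOR_RGB2HSV).astype(int);Z=W[...,2]
    print(n)
    blue=(abs(h[...,0]-107)<10)&(h[...,1]>110)&(Z>.06)
    for m in blobs(blue,500,9000): print('lid',*fit(W,m&(abs(Z-np.nanmedian(Z[m]))<.006)))
    X,Y=W[...,0],W[...,1]
    reg=(X>.3)&(X<.75)
    for m in blobs(reg&(Y<-.1)&(Y>-.5)&(Z>.055)&(Z<.09),80,3000): print('roll',*fit(W,m),m.sum())
    for m in blobs(reg&(Y>-.25)&(Y<.12)&(Z>.05)&(Z<.1)&~((h[...,0]>100)),10,900):
        print('spind',*fit(W,m),m.sum(), np.nanmax(Z[m]), 'top',fit(W,m&(Z>.073))[0] if (m&(Z>.073)).sum()>2 else '')
    for m in blobs(reg&(Y>.1)&(Z>.095)&(Z<.14)&(h[...,2]<70),20,900): print('knob',*fit(W,m),m.sum(),np.nanmax(Z[m]))
    dark=reg&(Y>-.25)&(Y<.12)&(Z>.008)&(Z<.02)
    for m in blobs(dark,700,9000):
        P=W[m][:,:2].astype(np.float32); print('plate',cv2.minAreaRect(P),np.median(Z[m]))
E
python3 m.py
```

```text
top1
lid [0.4783 0.3168 0.0843 0.0835] [0.4781 0.3162]
roll [ 0.5482 -0.32    0.07    0.0293] [ 0.5469 -0.3196] 270
roll [ 0.4674 -0.2679  0.07    0.0288] [ 0.4668 -0.2664] 271
roll [ 0.4516 -0.3823  0.0697  0.0291] [ 0.4504 -0.3819] 289
spind [ 0.7482 -0.1718  0.0746  0.0114] [ 0.7481 -0.1723] 35 0.09883489459206907 top [ 0.7482 -0.1718  0.0822  0.0114]
spind [0.598  0.0659 0.0626 0.0174] [0.5982 0.066 ] 75 0.07485029345333996 top 
spind [ 0.5818 -0.0178  0.0642  0.017 ] [ 0.5815 -0.018 ] 76 0.07798969495780457 top 
spind [ 0.4671 -0.2483  0.0688  0.0196] [ 0.467  -0.2449] 56 0.07493762039350291 top [ 0.4681 -0.2444  0.0735  0.0117]
knob [0.748  0.2795 0.1038 0.0893] [0.7219 0.279 ] 132 0.11073133230763484
knob [0.4773 0.3151 0.1158 0.013 ] [0.4769 0.3144] 71 0.12202214942319713
plate ((0.5830382704734802, -0.01801280677318573), (0.24989257752895355, 0.0923057496547699), 79.40038299560547) 0.014486611182654985
scene1
lid [0.4832 0.3172 0.0843 0.0806] [0.4838 0.3171]
roll [ 0.4537 -0.3819  0.0694  0.0298] [ 0.455 -0.379] 175
roll [ 0.55   -0.3185  0.0695  0.0285] [ 0.5514 -0.3178] 19
[... 167 characters left out ...]
1004  0.0706  0.0094] [ 0.5689 -0.1006] 18 0.07940068547990234 top [ 0.5675 -0.101   0.0763  0.0071]
spind [ 0.5844 -0.0156  0.0626  0.0178] [ 0.5852 -0.0152] 110 0.07880933734666663 top [ 0.5849 -0.0164  0.0773  0.0068]
spind [ 0.7047 -0.0704  0.0512  0.0169] [ 0.7048 -0.0708] 27 0.05412267470738884 top 
spind [0.6002 0.0662 0.0631 0.018 ] [0.6014 0.068 ] 125 0.07950385284775087 top [0.6007 0.0686 0.0762 0.0077]
knob [0.4826 0.3171 0.1128 0.0123] [0.4839 0.319 ] 129 0.11868065819113988
knob [0.748  0.2797 0.1009 0.0884] [0.724  0.2788] 335 0.10799699697280096
plate ((0.5848487615585327, -0.01696018874645233), (0.25186148285865784, 0.09037734568119049), 79.2965087890625) 0.014835366417954934
```

Call:
arm_command:
  motion:
    - [[-34,-16,3,0,0,7,85],[-68,-33,6,0,0,14,85],[-103,-49,9,0,0,21,85],[-137,-66,12,0,0,28,85],[-172,-82,15,0,0,35,85],[-206,-99,18,0,0,42,85],[-240,-115,21,0,0,49,85],[-275,-131,24,0,0,56,85],[-309,-148,27,0,0,63,85],[-343,-164,30,0,0,70,85]]

```text
t: 0.93
position: [0.4796, 0.3156, 0.2007]
tool_rot: [[0.003, 1.0, -0.001], [1.0, -0.003, -0.0], [-0.0, -0.001, -1.0]]
wrist_force: [-0.2, 0.4, -0.2]
gripper_width: 0.0847
grip_force: 0.0
```

```bash
cat >> h.py <<'E'
def go(x,y,z,yaw=-10.6):
    s=r.state();R=np.array(s['tool_rot']);d=np.array([x,y,z])-s['position'];a=np.radians(yaw)
    Y=np.array([np.cos(a),np.sin(a),0]);Z=np.array([0,0,-1.]);T=np.stack([np.cross(Y,Z),Y,Z],1)
    print('shift',(R.T@d*1000).round(1),'turn',np.degrees(cv2.Rodrigues(R.T@T)[0]).ravel().round(2),'t',round(s['t'],1),'pos',np.round(s['position'],4),'w',round(s['gripper_width'],4))
E
python3 - <<'E'
from h import *
s=r.state();print(s['position'],s['joint_pos'].round(1));c=shot('wrist','w1');print((-c['R'].T@c['t']).round(3),c['R'].round(2).tolist());go(.479,.316,.2)
E
```

```text
[0.47962497 0.31563019 0.20067581] [ 29.   13.9 102.1   0.   64.   29.2]
[0.48  0.382 0.343] [[1.0, -0.0, 0.0], [-0.0, -0.97, 0.26], [-0.0, -0.26, -0.97]]
shift [ 5.3 -5.6  0.2] turn [ 0.24  0.27 10.01] t 1.0 pos [0.4846 0.3106 0.2003] w 0.0848
```

View pics/w1.png

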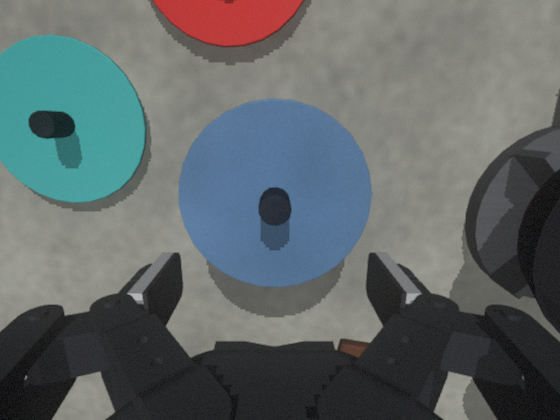

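The wrist view shows the blue lid centred at about (275,192) and its knob at (275,203). The arm was still settling, so I'll measure again.

```bash
cat >> m.py <<'E'
def lid(n):
    c=load(n);W=cloud(c);h=cv2.cvtColor(c['p'],cv2.COLOR_RGB2HSV).astype(int)
    m=(abs(h[...,0]-107)<10)&(h[...,1]>110)
    b=max(blobs(m,2000,60000),key=lambda b:b.sum())
    z=np.nanmedian(W[...,2][b]); ct=max(cv2.findContours(b.astype(np.uint8),0,1)[0],key=len)
    e=cv2.fitEllipse(cv2.convexHull(ct)); p=ray(c,*e[0],z); print('lid',z,e,p.round(4))
    k=(W[...,2]>z+.02)&(np.hypot(W[...,0]-p[0],W[...,1]-p[1])<.04); q=W[k]
    if k.sum()>20: zt=np.percentile(q[:,2],98); print('knob',fit(W,k&(W[...,2]>zt-.004)),zt)
E
python3 - <<'E'
from h import *;from m import lid
shot('wrist','w2');lid('w2');go(.479,.316,.2);print(r.state()['dq'].round(2))
E
```

```text
lid 0.08276692743588546 ((272.6590270996094, 180.9361572265625), (83.57767486572266, 114.65406036376953), 121.89603424072266) [0.4848 0.3287 0.0828]
knob (array([0.4847, 0.329 , 0.3003, 0.0241]), array([0.4848, 0.3309], dtype=float32)) 0.3019741576305195
shift [ 2.8 -3.1  0.4] turn [ 0.05  0.13 10.36] t 1.0 pos [0.4821 0.3132 0.2004] w 0.0853
[ 4.16 -0.77  0.69  4.23  1.44 -2.35]
```

```bash
sed -i 's/(h\[...,1\]>110)\n    b=max/&/; s/k=(W\[...,2\]>z+.02)/k=(W[...,2]>z+.02)\&(W[...,2]<z+.05)/; s/e=cv2.fitEllipse(cv2.convexHull(ct))/e=cv2.fitEllipse(ct)/' m.py
sed -i '/^def lid/,$ s/(abs(h\[...,0\]-107)<10)&(h\[...,1\]>110)/(h[...,0]>98)\&(h[...,0]<118)\&(h[...,1]>90)\&(W[...,2]<.1)/' m.py
python3 - <<'E'
from h import *;from m import lid
c=load('w2');h=cv2.cvtColor(c['p'],cv2.COLOR_RGB2HSV);print(h[150,250],h[230,300],h[270,280])
lid('w2');shot('wrist','w3');lid('w3');go(.479,.316,.2)
E
```

```text
[106 108 153] [105 113 151] [106 107 148]
lid 0.08274951220365036 ((267.9306335449219, 186.16256713867188), (188.21458435058594, 192.17596435546875), 95.7986831665039) [0.4807 0.3242 0.0827]
knob (array([0.4806, 0.3176, 0.1146, 0.0129]), array([0.4804, 0.3179], dtype=float32)) 0.11596337495750962
lid 0.08274901327484019 ((271.3824768066406, 189.50347900390625), (187.19924926757812, 191.40078735351562), 92.877685546875) [0.4807 0.3241 0.0827]
knob (array([0.4802, 0.3176, 0.1146, 0.0128]), array([0.4802, 0.3179], dtype=float32)) 0.11588399612258561
shift [ 0.9 -1.3  0.5] turn [-0.06  0.05 10.55] t 1.1 pos [0.4803 0.3151 0.2005] w 0.085
```

Call:
arm_command:
  motion:
    - [[1,1,0,0,0,5,70],[1,1,20,0,0,10.6,60],[1,1,50,0,0,10.6,60],[1,1,80,0,0,10.6,60],[1,1,105,0,0,10.6,60],[1,1,113,0,0,10.6,60],[1,1,113,0,0,10.6,60],[1,1,113,0,0,10.6,60],[1,1,113,0,0,10.6,60],[1,1,113,0,0,10.6,60]]

```text
t: 1.92
position: [0.4815, 0.3196, 0.0905]
tool_rot: [[0.18, 0.984, 0.004], [0.984, -0.18, 0.002], [0.003, 0.003, -1.0]]
wrist_force: [-0.4, -0.2, -0.4]
gripper_width: 0.0603
grip_force: 0.0
```

Call:
arm_command:
  motion:
    - [[0,0,0,0,0,0,10],[0,0,0,0,0,0,10],[0,0,0,0,0,0,10],[0,0,0,0,0,0,10],[0,0,0,0,0,0,10],[0,0,0,0,0,0,10],[0,0,-4,0,0,0,10],[0,0,-12,0,0,0,10],[0,0,-22,0,0,0,10],[0,0,-32,0,0,0,10]]

```text
t: 2.75
position: [0.4794, 0.3181, 0.1204]
tool_rot: [[0.181, 0.984, -0.001], [0.984, -0.181, -0.001], [-0.001, -0.001, -1.0]]
wrist_force: [-0.1, -0.3, -2.2]
gripper_width: 0.0241
grip_force: 59.0
```

```bash
python3 - <<'E'
from h import *
go(.41,0,.15);print(r.state()['grip_force'],r.state()['wrist_force'])
E
```

```text
shift [-325.4  -10.8  -29.2] turn [-0.07  0.06  0.18] t 2.8 pos [0.4794 0.3181 0.1204] w 0.0241
58.989665508270264 [-0.10508087 -0.25573117 -2.23780587]
```

Call:
arm_command:
  motion:
    - [[-20,-1,-10,0,0,0,10],[-50,-3,-15,0,0,0,10],[-90,-6,-15,0,0,0,10],[-130,-8,-15,0,0,0,10],[-170,-11,-15,0,0,0,10],[-210,-13,-15,0,0,0,10],[-250,-16,-15,0,0,0,10],[-285,-18,-5,0,0,0,10],[-315,-20,10,0,0,0,10],[-327,-21,25,0,0,0,10]]

```text
t: 3.58
position: [0.4002, -0.0023, 0.0963]
tool_rot: [[0.183, 0.983, 0.003], [0.983, -0.183, -0.002], [-0.001, 0.003, -1.0]]
wrist_force: [0.1, 0.4, -3.9]
gripper_width: 0.0241
grip_force: 59.2
```

Call:
arm_command:
  motion:
    - [[0,0,20,0,0,0,10],[0,0,40,0,0,0,10],[0,0,58,0,0,0,10],[0,0,66,0,0,0,10],[0,0,70,0,0,0,10],[0,0,73,0,0,0,10],[0,0,75,0,0,0,10],[0,0,76,0,0,0,10],[0,0,76,0,0,0,10],[0,0,76,0,0,0,10]]

```text
t: 4.42
position: [0.4008, 0.0007, 0.0198]
tool_rot: [[0.18, 0.984, 0.001], [0.984, -0.18, -0.0], [0.0, 0.001, -1.0]]
wrist_force: [-0.1, 0.4, -3.1]
gripper_width: 0.0244
grip_force: 59.2
```

Call:
arm_command:
  motion:
    - [[0,0,1,0,0,0,10],[0,0,2,0,0,0,10],[0,0,2.5,0,0,0,10],[0,0,2.5,0,0,0,10]]

```text
t: 4.75
position: [0.401, 0.0006, 0.0189]
tool_rot: [[0.181, 0.984, -0.0], [0.984, -0.181, -0.0], [-0.0, -0.0, -1.0]]
wrist_force: [-5.8, 0.6, 18.3]
gripper_width: 0.0245
grip_force: 61.6
```

Call:
arm_command:
  motion:
    - [[0,0,0,0,0,0,60],[0,0,0,0,0,0,60],[0,0,0,0,0,0,60],[0,0,0,0,0,0,60],[0,0,-15,0,0,0,60],[0,0,-50,0,0,0,60],[0,0,-90,0,0,0,60],[0,0,-130,0,0,0,60],[0,0,-170,0,0,0,60],[0,0,-200,0,0,0,60]]

```text
t: 5.58
position: [0.4011, 0.0005, 0.2201]
tool_rot: [[0.181, 0.984, 0.004], [0.984, -0.181, -0.0], [0.0, 0.004, -1.0]]
wrist_force: [1.4, 0.5, 0.2]
gripper_width: 0.0598
grip_force: 0.0
```

```bash
python3 - <<'E'
from h import *
go(.585,-.017,.22)
E
```

```text
shift [ 16.  184.    0.8] turn [ 0.22 -0.02  0.19] t 5.6 pos [0.4011 0.0005 0.2201] w 0.0598
```

Call:
arm_command:
  motion:
    - [[3,30,-3,0,0,0,60],[6,60,-6,0,0,0,60],[9,90,-9,0,0,0,60],[12,120,-12,0,0,0,60],[14,150,-15,0,0,0,60],[16,175,-18,0,0,0,60],[16,184,-20,0,0,0,60],[16,184,-20,0,0,0,60],[16,184,-20,0,0,0,60],[16,184,-20,0,0,0,60]]

```text
t: 6.42
position: [0.5823, -0.0167, 0.2359]
tool_rot: [[0.181, 0.984, -0.003], [0.984, -0.181, 0.0], [-0.0, -0.003, -1.0]]
wrist_force: [-0.2, 0.6, -0.3]
gripper_width: 0.0601
grip_force: 0.0
```

```bash
python3 - <<'E'
from h import *
from m import blobs,fit
c=shot('wrist','w4');go(.585,-.017,.24);W=cloud(c);Z=W[...,2]
print('pos now')
reg=np.hypot(W[...,0]-.585,W[...,1]+.017)<.15
for m in blobs(reg&(Z>.06)&(Z<.09),20,9000): print(fit(W,m),m.sum(),np.nanmax(Z[m]),np.argwhere(m).mean(0), 'tip',fit(W,m&(Z>.072)) if (m&(Z>.072)).sum()>8 else'')
for m in blobs(reg&(Z>.01)&(Z<.02),2000,90000): print(cv2.minAreaRect(W[m][:,:2].astype(np.float32)))
E
```

```text
shift [ 0.1  2.7 -3.9] turn [-0.13  0.01  0.19] t 6.5 pos [ 0.5823 -0.0166  0.2361] w 0.06
pos now
(array([0.6006, 0.0675, 0.063 , 0.017 ]), array([0.6007, 0.0673], dtype=float32)) 504 0.06552211383911803 [101.35119048 276.99007937] tip 
(array([0.6006, 0.0672, 0.0745, 0.009 ]), array([0.6007, 0.067 ], dtype=float32)) 301 0.07903770497180755 [101.43521595 276.95016611] tip (array([0.6007, 0.067 , 0.0753, 0.0084]), array([0.6006, 0.0673], dtype=float32))
(array([ 0.5851, -0.0159,  0.0636,  0.0168]), array([ 0.5852, -0.0158], dtype=float32)) 670 0.07852558434039116 [187.89253731 276.34776119] tip (array([ 0.5846, -0.0161,  0.0753,  0.0084]), array([ 0.5849, -0.0158], dtype=float32))
(array([ 0.5698, -0.0993,  0.0733,  0.0095]), array([ 0.5695, -0.0978], dtype=float32)) 255 0.07825445590468655 [264.18823529 275.79215686] tip (array([ 0.5695, -0.0986,  0.075 ,  0.0085]), array([ 0.5695, -0.0988], dtype=float32))
((0.5850512981414795, -0.015831440687179565), (0.24803592264652252, 0.08991622924804688), 79.39208221435547)
((0.4600643813610077, -0.00556635856628418), (0.13212575018405914, 0.04908996447920799), 87.23031616210938)
```

View pics/w4.png

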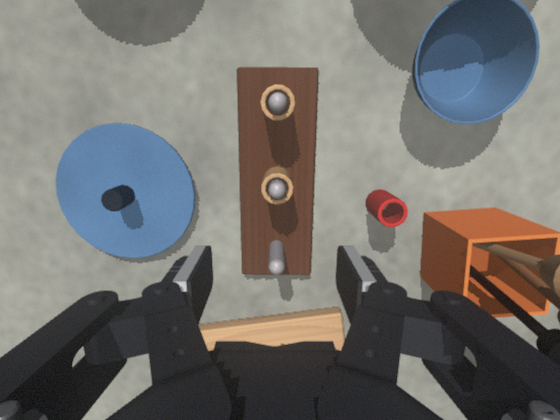

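Call:
arm_command:
  motion:
    - [[35,1,10,0,0,0,60],[65,2,40,0,0,0,60],[86,3,75,0,0,0,60],[86,3,115,0,0,0,60],[86,3,150,0,0,0,60],[86,3,185,0,0,0,60],[86,3,205,0,0,0,60],[86,3,206,0,0,0,60],[86,3,206,0,0,0,60],[86,3,206,0,0,0,60]]

```text
t: 7.3
position: [0.6035, 0.0672, 0.0325]
tool_rot: [[0.181, 0.984, 0.002], [0.984, -0.181, 0.0], [0.001, 0.002, -1.0]]
wrist_force: [0.2, -0.2, 1.2]
gripper_width: 0.0602
grip_force: 0.0
```

Call:
arm_command:
  motion:
    - [[0,0,0,0,0,0,20],[0,0,0,0,0,0,20],[0,0,0,0,0,0,20],[0,0,0,0,0,0,20],[0,0,-10,0,0,0,20],[0,0,-30,0,0,0,20],[0,0,-55,0,0,0,20],[0,0,-80,0,0,0,20],[0,0,-105,0,0,0,20],[0,0,-120,0,0,0,20]]

```text
t: 8.13
position: [0.6048, 0.0672, 0.1557]
tool_rot: [[0.181, 0.984, 0.007], [0.984, -0.181, 0.0], [0.001, 0.007, -1.0]]
wrist_force: [0.6, -0.5, -0.2]
gripper_width: 0.0335
grip_force: 59.6
```

```bash
python3 - <<'E'
from h import *
c=shot('top','top2');W=cloud(c);Z=W[...,2]
print(r.state()['gripper_width'],r.state()['grip_force'],r.state()['wrist_force'])
for lo,hi in((.066,.09),(.0,.03)):
    m=(np.hypot(W[...,0]-.48,W[...,1]-.318)<(.09 if lo>.05 else .068))&(Z>lo)&(Z<hi)
    if m.any(): P=W[m]; print(m.sum(),cv2.minEnclosingCircle(P[:,:2].astype(np.float32)),np.median(P[:,2]),(P.max(0)+P.min(0))/2)
go(.455,.318,.15)
E
```

```text
0.033797354808936135 59.62858960032463 [1.062765   0.81575056 1.59112768]
346 ((0.47852444648742676, 0.3161052465438843), 0.07922778278589249) 0.07718801836350997 [0.47938565 0.31593824 0.07608004]
1549 ((0.4799705445766449, 0.31798577308654785), 0.06801026314496994) 0.006470578870505191 [0.47998692 0.31758946 0.01488063]
shift [ 219.1 -194.6    6.7] turn [ 0.64 -0.14  0.19] t 8.2 pos [0.6067 0.0673 0.1584] w 0.0338
```

Call:
arm_command:
  motion:
    - [[28,-18,0,0,0,0,20],[56,-37,0,0,0,0,20],[84,-55,0,0,0,0,20],[112,-73,0,0,0,0,20],[140,-92,0,0,0,0,20],[168,-110,0,0,0,0,20],[196,-129,0,0,0,0,20],[224,-147,0,0,0,0,20],[252,-165,0,0,0,0,20],[252,-165,0,0,0,0,20]]

```text
t: 9.02
position: [0.4836, 0.35, 0.1514]
tool_rot: [[0.176, 0.984, 0.0], [0.984, -0.176, 0.004], [0.004, -0.0, -1.0]]
wrist_force: [0.5, -0.6, 0.4]
gripper_width: 0.0338
grip_force: 59.7
```

Call:
arm_command:
  motion:
    - [[0,0,0,0,0,0,20],[0,0,0,0,0,0,20],[0,0,15,0,0,0,20],[0,0,40,0,0,0,20],[0,0,65,0,0,0,20],[0,0,90,0,0,0,20],[0,0,110,0,0,0,20],[0,0,121,0,0,0,20],[0,0,121,0,0,0,20],[0,0,121,0,0,0,20]]

```text
t: 9.85
position: [0.4862, 0.3438, 0.0296]
tool_rot: [[0.182, 0.983, -0.001], [0.983, -0.182, -0.001], [-0.001, -0.001, -1.0]]
wrist_force: [0.4, -0.1, 0.7]
gripper_width: 0.0336
grip_force: 59.7
```

Call:
arm_command:
  motion:
    - [[0,0,2,0,0,0,20],[0,0,2,0,0,0,50],[0,0,2,0,0,0,50],[0,0,2,0,0,0,50],[0,0,2,0,0,0,50],[0,0,-10,0,0,0,50],[0,0,-35,0,0,0,50],[0,0,-65,0,0,0,50],[0,0,-95,0,0,0,50],[0,0,-120,0,0,0,50]]

```text
t: 10.68
position: [0.4864, 0.3453, 0.1529]
tool_rot: [[0.181, 0.984, 0.002], [0.984, -0.181, 0.001], [0.002, 0.002, -1.0]]
wrist_force: [0.8, 0.1, 0.6]
gripper_width: 0.0501
grip_force: 0.0
```

```bash
python3 - <<'E'
from h import *
go(.585,-.016,.15)
E
```

```text
shift [-337.5  162.2    2.7] turn [ 0.11 -0.09  0.2 ] t 10.7 pos [0.4864 0.3453 0.1529] w 0.0501
```

Call:
arm_command:
  motion:
    - [[-37,18,0,0,0,0,60],[-74,36,0,0,0,0,60],[-111,54,0,0,0,0,60],[-148,72,0,0,0,0,60],[-185,90,0,0,0,0,60],[-222,108,0,0,0,0,60],[-259,126,0,0,0,0,60],[-300,145,0,0,0,0,60],[-337,163,0,0,0,0,60],[-337,163,0,0,0,0,60]]

```text
t: 11.52
position: [0.5877, -0.0228, 0.1516]
tool_rot: [[0.186, 0.983, 0.004], [0.983, -0.186, -0.004], [-0.003, 0.005, -1.0]]
wrist_force: [0.3, 0.3, -0.4]
gripper_width: 0.06
grip_force: 0.0
```

Call:
arm_command:
  motion:
    - [[0,0,0,0,0,0,60],[0,0,0,0,0,0,60],[0,0,0,0,0,0,60]]

```text
t: 11.77
position: [0.5847, -0.0148, 0.15]
tool_rot: [[0.18, 0.984, -0.0], [0.984, -0.18, 0.001], [0.001, -0.0, -1.0]]
wrist_force: [0.3, 0.5, -0.7]
gripper_width: 0.0601
grip_force: 0.0
```

```bash
python3 - <<'E'
from h import *
go(.585,-.016,.03)
E
```

```text
shift [ -1.2   0.5 120. ] turn [-0.03 -0.03  0.25] t 11.8 pos [ 0.5847 -0.0148  0.15  ] w 0.0601
```

Call:
arm_command:
  motion:
    - [[0,0,20,0,0,0,60],[0,0,55,0,0,0,60],[0,0,90,0,0,0,60],[0,0,110,0,0,0,60],[0,0,120,0,0,0,60],[0,0,120,0,0,0,60],[0,0,120,0,0,0,60]]

```text
t: 12.35
position: [0.5854, -0.0149, 0.0301]
tool_rot: [[0.179, 0.984, -0.0], [0.984, -0.179, 0.0], [0.0, -0.0, -1.0]]
wrist_force: [0.0, -0.1, -0.4]
gripper_width: 0.0601
grip_force: 0.0
```

Call:
arm_command:
  motion:
    - [[0,0,0,0,0,0,20],[0,0,0,0,0,0,20],[0,0,0,0,0,0,20],[0,0,0,0,0,0,20],[0,0,-10,0,0,0,20],[0,0,-30,0,0,0,20],[0,0,-55,0,0,0,20],[0,0,-80,0,0,0,20],[0,0,-105,0,0,0,20],[0,0,-120,0,0,0,20]]

```text
t: 13.18
position: [0.5865, -0.0164, 0.1534]
tool_rot: [[0.181, 0.983, 0.004], [0.983, -0.181, -0.0], [0.0, 0.004, -1.0]]
wrist_force: [0.7, 0.6, 0.7]
gripper_width: 0.0324
grip_force: 59.5
```

```bash
python3 - <<'E'
from h import *
c=shot('top','top3');W=cloud(c);Z=W[...,2];cv2.imwrite('pics/t3c.png',cv2.resize(c['p'][130:290,90:470,::-1],(760,320)))
go(.474,.289,.15)
E
```

```text
shift [ 279.8 -167.9    4.8] turn [ 0.5  -0.04  0.18] t 13.2 pos [ 0.5884 -0.0165  0.1561] w 0.0324
```

View pics/t3c.png

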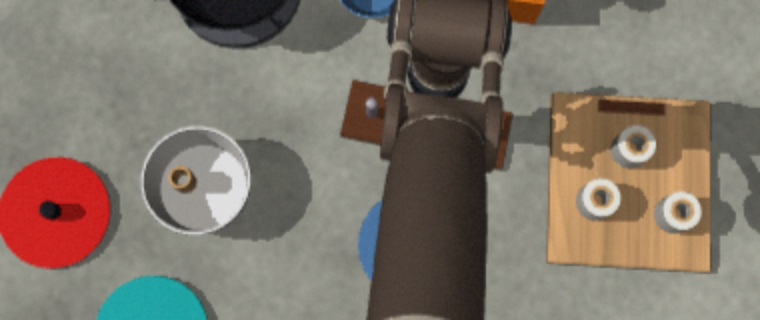

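The crop shows core 1 standing in the bowl at (180,178) and the rolls unmoved. Core 2 goes to the other side of the bowl.

Call:
arm_command:
  motion:
    - [[32,-18,0,0,0,0,20],[64,-37,0,0,0,0,20],[96,-55,0,0,0,0,20],[128,-75,0,0,0,0,20],[160,-94,0,0,0,0,20],[192,-113,0,0,0,0,20],[224,-132,0,0,0,0,20],[256,-150,0,0,0,0,20],[279,-164,0,0,0,0,20],[279,-164,0,0,0,0,20]]

```text
t: 14.07
position: [0.4719, 0.2919, 0.1495]
tool_rot: [[0.176, 0.984, -0.001], [0.984, -0.176, 0.002], [0.001, -0.002, -1.0]]
wrist_force: [-0.0, -0.3, -0.4]
gripper_width: 0.0326
grip_force: 59.6
```

Call:
arm_command:
  motion:
    - [[0,0,0,0,0,0,20],[0,0,0,0,0,0,20],[0,0,15,0,0,0,20],[0,0,40,0,0,0,20],[0,0,65,0,0,0,20],[0,0,90,0,0,0,20],[0,0,110,0,0,0,20],[0,0,123,0,0,0,20],[0,0,123,0,0,0,20],[0,0,123,0,0,0,20]]

```text
t: 14.9
position: [0.4747, 0.2869, 0.0265]
tool_rot: [[0.182, 0.983, -0.001], [0.983, -0.182, -0.001], [-0.001, -0.001, -1.0]]
wrist_force: [0.7, 0.5, -0.8]
gripper_width: 0.0323
grip_force: 60.0
```

Call:
arm_command:
  motion:
    - [[0,0,0,0,0,0,20],[0,0,0,0,0,0,50],[0,0,0,0,0,0,50],[0,0,0,0,0,0,50],[0,0,0,0,0,0,50],[0,0,-10,0,0,0,50],[0,0,-35,0,0,0,50],[0,0,-65,0,0,0,50],[0,0,-95,0,0,0,50],[0,0,-123,0,0,0,50]]

```text
t: 15.73
position: [0.4744, 0.2881, 0.1521]
tool_rot: [[0.181, 0.984, 0.001], [0.984, -0.181, 0.0], [0.0, 0.001, -1.0]]
wrist_force: [0.1, 0.6, -0.2]
gripper_width: 0.0496
grip_force: 0.0
```

```bash
python3 - <<'E'
from h import *
go(.4685,-.2675,.2)
E
```

```text
shift [-547.5   94.5  -48.1] turn [ 0.04 -0.03  0.2 ] t 15.7 pos [0.4744 0.2881 0.1521] w 0.0496
```

Call:
arm_command:
  motion:
    - [[-38,8,-10,0,0,0,80],[-76,16,-20,0,0,0,80],[-114,24,-30,0,0,0,80],[-152,32,-40,0,0,0,80],[-190,40,-50,0,0,0,80],[-228,48,-60,0,0,0,80],[-266,55,-70,0,0,0,80],[-304,63,-80,0,0,0,80],[-342,71,-90,0,0,0,80],[-380,79,-98,0,0,0,80]]

```text
t: 16.57
position: [0.4833, -0.1019, 0.2497]
tool_rot: [[0.181, 0.984, 0.002], [0.984, -0.181, -0.001], [-0.0, 0.002, -1.0]]
wrist_force: [1.4, 0.6, -0.3]
gripper_width: 0.0803
grip_force: 0.0
```

Call:
arm_command:
  motion:
    - [[-38,8,0,0,0,0,80],[-76,16,0,0,0,0,80],[-114,24,0,0,0,0,80],[-152,32,0,0,0,0,80],[-190,40,0,0,0,0,80],[-219,46,0,0,0,0,80],[-219,46,0,0,0,0,80],[-219,46,0,0,0,0,80],[-219,46,0,0,0,0,80],[-219,46,0,0,0,0,80]]

```text
t: 17.4
position: [0.4889, -0.3224, 0.2479]
tool_rot: [[0.18, 0.984, -0.0], [0.984, -0.18, 0.001], [0.001, -0.0, -1.0]]
wrist_force: [-0.7, -0.2, -0.3]
gripper_width: 0.0799
grip_force: 0.0
```

```bash
cat >> m.py <<'E'
def rolls(n):
    c=load(n);W=cloud(c);Z=W[...,2];out=[]
    reg=(W[...,0]>.3)&(W[...,0]<.7)&(W[...,1]<-.15)&(W[...,1]>-.5)
    for m in blobs(reg&(Z>.064)&(Z<.075)&(c['p'].min(-1)>90),300,9000):
        ct=max(cv2.findContours(m.astype(np.uint8),0,1)[0],key=len);e=cv2.fitEllipse(cv2.convexHull(ct));print(n,fit(W,m),m.sum(),ray(c,*e[0],.07).round(4))
E
python3 - <<'E'
from h import *;from m import rolls
shot('wrist','w5');rolls('w5');shot('top','top4');go(.4685,-.2675,.15)
E
```

```text
w5 (array([ 0.4701, -0.2664,  0.0693,  0.0279]), array([ 0.4704, -0.2663], dtype=float32)) 1923 [ 0.4705 -0.2657  0.07  ]
w5 (array([ 0.5501, -0.3189,  0.0693,  0.028 ]), array([ 0.55  , -0.3186], dtype=float32)) 1797 [ 0.5498 -0.3178  0.07  ]
w5 (array([ 0.454 , -0.3816,  0.0692,  0.028 ]), array([ 0.4541, -0.3807], dtype=float32)) 1545 [ 0.4544 -0.3798  0.07  ]
shift [ 50.1 -30.1  98. ] turn [-0.01 -0.02  0.29] t 17.5 pos [ 0.4891 -0.3223  0.2479] w 0.0801
```

View pics/w5.png

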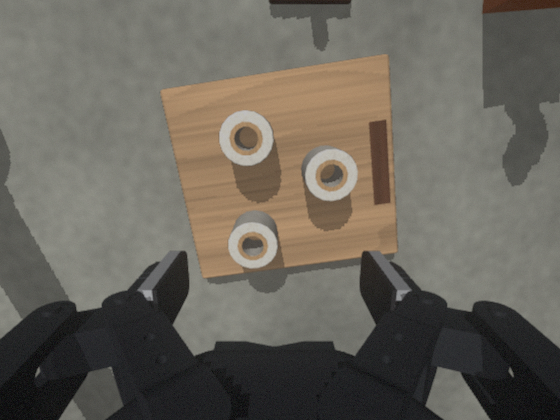

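The wrist view shows three upright rolls at (246,138), (330,175) and (253,245). I'll take the first one, B.

Call:
arm_command:
  motion:
    - [[25,-14,10,0,0,0,80],[52,-29,40,0,0,0,80],[52,-29,75,0,0,0,80],[52,-29,110,0,0,0,80],[52,-29,145,0,0,0,80],[52,-29,180,0,0,0,80],[52,-29,208,0,0,0,80],[52,-29,216,0,0,0,80],[52,-29,216,0,0,0,80],[52,-29,216,0,0,0,80]]

```text
t: 18.33
position: [0.4706, -0.2672, 0.0325]
tool_rot: [[0.18, 0.984, 0.001], [0.984, -0.18, -0.0], [-0.0, 0.001, -1.0]]
wrist_force: [0.2, 1.1, -0.6]
gripper_width: 0.0803
grip_force: 0.0
```

Call:
arm_command:
  motion:
    - [[0,0,0,0,0,0,40],[0,0,0,0,0,0,40],[0,0,0,0,0,0,40],[0,0,0,0,0,0,40],[0,0,-10,0,0,0,40],[0,0,-30,0,0,0,40],[0,0,-55,0,0,0,40],[0,0,-80,0,0,0,40],[0,0,-105,0,0,0,40],[0,0,-120,0,0,0,40]]

```text
t: 19.17
position: [0.4713, -0.2684, 0.156]
tool_rot: [[0.181, 0.984, 0.005], [0.984, -0.181, -0.003], [-0.002, 0.005, -1.0]]
wrist_force: [0.8, -1.4, -0.0]
gripper_width: 0.0562
grip_force: 63.9
```

```bash
python3 - <<'E'
from h import *
s=r.state();print(s['grip_force'],s['wrist_force'])
go(.6006,.0672,.15)
E
```

```text
63.87230906635523 [ 0.76580495 -1.3569125  -0.014675  ]
shift [353.4  66.4   5.5] turn [0.29 0.13 0.18] t 19.2 pos [ 0.4713 -0.2684  0.156 ] w 0.0562
```

Call:
arm_command:
  motion:
    - [[36,7,0,0,0,0,40],[72,14,0,0,0,0,40],[110,21,0,0,0,0,40],[150,28,0,0,0,0,40],[190,36,0,0,0,0,40],[230,44,0,0,0,0,40],[270,52,0,0,0,0,40],[305,59,0,0,0,0,40],[335,64,0,0,0,0,40],[353,68,0,0,0,0,40]]

```text
t: 20.0
position: [0.6015, 0.071, 0.1532]
tool_rot: [[0.178, 0.984, 0.002], [0.984, -0.178, 0.001], [0.002, 0.002, -1.0]]
wrist_force: [0.8, -1.2, -0.6]
gripper_width: 0.0562
grip_force: 63.8
```

Call:
arm_command:
  motion:
    - [[0,0,0,0,0,0,40],[0,0,0,0,0,0,40],[0,0,15,0,0,0,40],[0,0,30,0,0,0,40],[0,0,40,0,0,0,40],[0,0,40,0,0,0,40],[0,0,40,0,0,0,40]]

```text
t: 20.58
position: [0.5996, 0.0664, 0.1112]
tool_rot: [[0.182, 0.983, -0.002], [0.983, -0.182, -0.0], [-0.001, -0.002, -1.0]]
wrist_force: [-0.1, -0.9, -0.1]
gripper_width: 0.056
grip_force: 63.9
```

```bash
python3 - <<'E'
from h import *;from m import fit
go(.6006,.0672,.025)
c=shot('wrist','w6');W=cloud(c);Z=W[...,2];P=r.state()['position']
m=(np.hypot(W[...,0]-P[0],W[...,1]-P[1])<.04)&(Z>P[2]+.03)&(Z<P[2]+.043)&(c['p'].min(-1)>90)
print(m.sum(), fit(W,m) if m.any() else 0)
go(.6006,.0672,.025);cv2.imwrite('pics/w6c.png',c['p'][150:420,130:430,::-1])
E
```

```text
shift [ 1.   1.  86.2] turn [-0.11  0.04  0.11] t 20.6 pos [0.5996 0.0664 0.1112] w 0.056
11688 (array([0.6037, 0.0768, 0.1458, 0.0366]), array([0.6021, 0.0705], dtype=float32))
shift [ 0.5 -0.1 87.1] turn [0.   0.01 0.12] t 20.6 pos [0.6006 0.0667 0.1121] w 0.0562
```

View pics/w6.png

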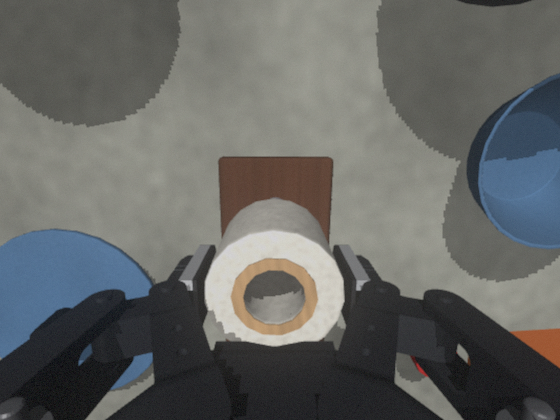

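The gripped roll fills the middle of the view, with its bore ring centred at about (274,296) and the plate below it. I'll measure where the bore sits relative to the TCP.

```bash
python3 - <<'E'
from h import *
c=load('w6')
W=cloud(c);h=cv2.cvtColor(c['p'],cv2.COLOR_RGB2HSV).astype(int)
m=(h[...,1]>70)&(h[...,0]>5)&(h[...,0]<25);m[:245]=0;m[:,:220]=0;m[:,330:]=0;m[345:]=0
ct=max(cv2.findContours(m.astype(np.uint8),0,1)[0],key=cv2.contourArea);e=cv2.fitEllipse(cv2.convexHull(ct));print(e)
z=np.nanmedian(W[...,2][m]);print(z,ray(c,*e[0],z))
b=(c['p'].min(-1)>130);b[:195]=0;b[:,:200]=0;b[:,350:]=0
for v in (270,290,310): u=np.where(b[v])[0];print(v,u.min(),u.max(),ray(c,(u.min()+u.max())/2,v,z))
E
```

```text
((273.92913818359375, 296.2520751953125), (76.57989501953125, 85.56632995605469), 90.02998352050781)
0.1463073639215691 [0.60042871 0.06795142 0.14630736]
270 209 338 [0.60229142 0.07896203 0.14630736]
290 205 343 [0.60094627 0.07061096 0.14630736]
310 208 340 [0.59935636 0.06197502 0.14630736]
```

Call:
arm_command:
  motion:
    - [[-0.5,0,10,0,0,0,40],[-0.5,0,20,0,0,0,40],[-0.5,0,30,0,0,0,40],[-0.5,0,40,0,0,0,40],[-0.5,0,50,0,0,0,40],[-0.5,0,60,0,0,0,40],[-0.5,0,70,0,0,0,40],[-0.5,0,76,0,0,0,40],[-0.5,0,80,0,0,0,40],[-0.5,0,81,0,0,0,40]]

```text
t: 21.47
position: [0.5998, 0.067, 0.0296]
tool_rot: [[0.181, 0.984, -0.002], [0.984, -0.181, -0.0], [-0.0, -0.002, -1.0]]
wrist_force: [-0.4, 0.1, -0.7]
gripper_width: 0.0558
grip_force: 63.9
```

Call:
arm_command:
  motion:
    - [[0,0,1,0,0,0,40],[0,0,1,0,0,0,40]]

```text
t: 21.63
position: [0.6009, 0.067, 0.03]
tool_rot: [[0.181, 0.984, 0.001], [0.984, -0.181, 0.0], [0.0, 0.001, -1.0]]
wrist_force: [1.2, -0.2, -1.0]
gripper_width: 0.0563
grip_force: 63.9
```

Call:
arm_command:
  motion:
    - [[0,0,1,0,0,0,40],[0,0,2,0,0,0,40],[0,0,2.5,0,0,0,40],[0,0,2.5,0,0,0,40],[0,0,2.5,0,0,0,40]]

```text
t: 22.05
position: [0.6013, 0.0671, 0.0288]
tool_rot: [[0.181, 0.984, 0.001], [0.984, -0.181, 0.0], [0.0, 0.001, -1.0]]
wrist_force: [-1.3, -0.2, 5.6]
gripper_width: 0.0563
grip_force: 64.3
```

Call:
arm_command:
  motion:
    - [[0,0,0,0,0,0,75],[0,0,0,0,0,0,75],[0,0,0,0,0,0,75],[0,0,0,0,0,0,75],[0,0,-20,0,0,0,75],[0,0,-60,0,0,0,75],[0,0,-100,0,0,0,75],[0,0,-140,0,0,0,75],[0,0,-180,0,0,0,75],[0,0,-215,0,0,0,75]]

```text
t: 22.88
position: [0.6008, 0.067, 0.245]
tool_rot: [[0.181, 0.984, 0.002], [0.984, -0.181, 0.0], [0.0, 0.002, -1.0]]
wrist_force: [0.9, 0.0, -0.4]
gripper_width: 0.075
grip_force: 0.0
```

Call:
arm_command:
  motion:
    - [[-40,2,0,0,0,0,80],[-80,4,0,0,0,0,80],[-121,6,0,0,0,0,80],[-162,8,0,0,0,0,80],[-203,10,0,0,0,0,80],[-244,12,0,0,0,0,80],[-285,14,0,0,0,0,80],[-325,16,0,0,0,0,80],[-362,18,0,0,0,0,80],[-389,20,0,0,0,0,80]]

```text
t: 23.72
position: [0.5488, -0.3225, 0.242]
tool_rot: [[0.183, 0.983, -0.0], [0.983, -0.183, -0.001], [-0.001, -0.0, -1.0]]
wrist_force: [-0.2, -0.1, -0.9]
gripper_width: 0.0799
grip_force: 0.0
```

Call:
arm_command:
  motion:
    - [[0,0,0,0,0,0,80],[0,0,0,0,0,0,80],[0,0,0,0,0,0,80],[0,0,0,0,0,0,80]]

```text
t: 24.05
position: [0.55, -0.3179, 0.242]
tool_rot: [[0.18, 0.984, -0.001], [0.984, -0.18, 0.001], [0.001, -0.001, -1.0]]
wrist_force: [-0.1, -0.2, -0.3]
gripper_width: 0.0802
grip_force: 0.0
```

```bash
python3 - <<'E'
from h import *;from m import rolls
shot('wrist','w7');rolls('w7');c=shot('top','top5');rolls('top5')
W=cloud(c);Z=W[...,2];m=(np.hypot(W[...,0]-.6,W[...,1]-.067)<.035)&(Z>.05);print(m.sum(),np.nanmedian(Z[m]),W[m].mean(0))
go(.550,-.3187,.032)
E
```

```text
w7 (array([ 0.5503, -0.319 ,  0.0692,  0.0278]), array([ 0.5503, -0.3186], dtype=float32)) 1793 [ 0.5505 -0.3178  0.07  ]
w7 (array([ 0.4542, -0.3814,  0.0691,  0.0279]), array([ 0.4593, -0.3808], dtype=float32)) 1222 [ 0.4553 -0.3796  0.07  ]
286 0.0652234282753614 [0.59749731 0.06669011 0.06543869]
shift [ -1.1   0.  210.2] turn [-0.02 -0.02  0.29] t 24.1 pos [ 0.5502 -0.3177  0.2422] w 0.0799
```

Call:
arm_command:
  motion:
    - [[-1,0,30,0,0,0,80],[-1,0,70,0,0,0,80],[-1,0,110,0,0,0,80],[-1,0,150,0,0,0,80],[-1,0,185,0,0,0,80],[-1,0,205,0,0,0,80],[-1,0,210,0,0,0,80],[-1,0,210,0,0,0,80],[-1,0,210,0,0,0,80],[-1,0,210,0,0,0,80]]

```text
t: 24.98
position: [0.5519, -0.3211, 0.0349]
tool_rot: [[0.18, 0.984, 0.004], [0.984, -0.18, -0.003], [-0.002, 0.004, -1.0]]
wrist_force: [-0.1, -0.2, 0.1]
gripper_width: 0.0801
grip_force: 0.0
```

Call:
arm_command:
  motion:
    - [[0,0,0,0,0,0,40],[0,0,0,0,0,0,40],[0,0,0,0,0,0,40],[0,0,0,0,0,0,40],[0,0,-10,0,0,0,40],[0,0,-30,0,0,0,40],[0,0,-55,0,0,0,40],[0,0,-80,0,0,0,40],[0,0,-105,0,0,0,40],[0,0,-120,0,0,0,40]]

```text
t: 25.82
position: [0.5506, -0.3208, 0.1558]
tool_rot: [[0.181, 0.984, 0.003], [0.984, -0.181, -0.002], [-0.002, 0.004, -1.0]]
wrist_force: [1.5, -1.2, -0.8]
gripper_width: 0.0551
grip_force: 63.7
```

```bash
python3 - <<'E'
from h import *
go(.585,-.016,.15)
E
```

```text
shift [306.  -21.3   5.3] turn [0.2  0.09 0.19] t 25.8 pos [ 0.5506 -0.3208  0.1558] w 0.0551
```

Call:
arm_command:
  motion:
    - [[33,-2,0,0,0,0,40],[70,-5,0,0,0,0,40],[108,-7,0,0,0,0,40],[146,-10,0,0,0,0,40],[184,-12,0,0,0,0,40],[222,-15,0,0,0,0,40],[258,-17,0,0,0,0,40],[285,-19,0,0,0,0,40],[304,-20.5,0,0,0,0,40],[304,-20.5,0,0,0,0,40]]

```text
t: 26.65
position: [0.5841, -0.0134, 0.1526]
tool_rot: [[0.177, 0.984, -0.0], [0.984, -0.177, 0.002], [0.002, -0.001, -1.0]]
wrist_force: [0.8, -0.7, -0.8]
gripper_width: 0.0553
grip_force: 63.7
```

Call:
arm_command:
  motion:
    - [[0,0,0,0,0,0,40],[0,0,0,0,0,0,40],[0,0,15,0,0,0,40],[0,0,30,0,0,0,40],[0,0,40,0,0,0,40],[0,0,40,0,0,0,40],[0,0,40,0,0,0,40],[0,0,40,0,0,0,40]]

```text
t: 27.32
position: [0.5849, -0.0182, 0.1128]
tool_rot: [[0.182, 0.983, 0.001], [0.983, -0.182, -0.0], [0.0, 0.001, -1.0]]
wrist_force: [1.0, 0.7, -2.1]
gripper_width: 0.0551
grip_force: 63.8
```

```bash
cat >> m.py <<'E'
def bore(n):
    c=load(n);W=cloud(c);h=cv2.cvtColor(c['p'],cv2.COLOR_RGB2HSV).astype(int)
    m=(h[...,1]>70)&(h[...,0]>5)&(h[...,0]<25);m[:245]=0;m[:,:220]=0;m[:,330:]=0;m[345:]=0
    ct=max(cv2.findContours(m.astype(np.uint8),0,1)[0],key=cv2.contourArea);e=cv2.fitEllipse(cv2.convexHull(ct))
    z=np.nanmedian(W[...,2][m]);print('bore',e,ray(c,*e[0],z).round(4))
E
python3 - <<'E'
from h import *;from m import bore
go(.585,-.016,.029);shot('wrist','w8');bore('w8');go(.585,-.016,.029)
E
```

```text
shift [ 2.1 -0.4 83.8] turn [ 0.05 -0.    0.13] t 27.3 pos [ 0.5849 -0.0182  0.1128] w 0.0551
bore ((273.9274597167969, 295.71795654296875), (76.40845489501953, 85.48495483398438), 89.70635223388672) [ 0.5857 -0.0165  0.1477]
shift [ 1.9 -0.8 84.2] turn [ 0.1  -0.    0.15] t 27.4 pos [ 0.5853 -0.018   0.1132] w 0.0553
```

Call:
arm_command:
  motion:
    - [[0.5,-0.5,10,0,0,0,40],[0.5,-0.5,20,0,0,0,40],[0.5,-0.5,30,0,0,0,40],[0.5,-0.5,40,0,0,0,40],[0.5,-0.5,50,0,0,0,40],[0.5,-0.5,60,0,0,0,40],[0.5,-0.5,70,0,0,0,40],[0.5,-0.5,78,0,0,0,40],[0.5,-0.5,82,0,0,0,40],[0.5,-0.5,83,0,0,0,40]]

```text
t: 28.2
position: [0.5834, -0.0168, 0.0291]
tool_rot: [[0.181, 0.984, -0.002], [0.984, -0.181, 0.0], [-0.0, -0.002, -1.0]]
wrist_force: [-4.9, 0.3, 7.8]
gripper_width: 0.0552
grip_force: 64.7
```

Call:
arm_command:
  motion:
    - [[0,0,1,0,0,0,40],[0,0,1.5,0,0,0,40],[0,0,2,0,0,0,40],[0,0,2,0,0,0,40]]

```text
t: 28.53
position: [0.5835, -0.0168, 0.029]
tool_rot: [[0.181, 0.984, -0.002], [0.984, -0.181, 0.0], [-0.0, -0.002, -1.0]]
wrist_force: [-7.2, 0.5, 10.9]
gripper_width: 0.0552
grip_force: 65.0
```

Call:
arm_command:
  motion:
    - [[0,0,0,0,0,0,75],[0,0,0,0,0,0,75],[0,0,0,0,0,0,75],[0,0,0,0,0,0,75],[0,0,-20,0,0,0,75],[0,0,-60,0,0,0,75],[0,0,-100,0,0,0,75],[0,0,-140,0,0,0,75],[0,0,-180,0,0,0,75],[0,0,-215,0,0,0,75]]

```text
t: 29.37
position: [0.5845, -0.0169, 0.245]
tool_rot: [[0.181, 0.984, 0.002], [0.984, -0.181, -0.0], [0.0, 0.002, -1.0]]
wrist_force: [0.9, -0.2, 1.0]
gripper_width: 0.0752
grip_force: 0.0
```

Call:
arm_command:
  motion:
    - [[-38,-6,0,0,0,0,80],[-78,-12,0,0,0,0,80],[-118,-19,0,0,0,0,80],[-158,-26,0,0,0,0,80],[-198,-32,0,0,0,0,80],[-238,-39,0,0,0,0,80],[-278,-46,0,0,0,0,80],[-318,-52,0,0,0,0,80],[-355,-58,0,0,0,0,80],[-383,-63,0,0,0,0,80]]

```text
t: 30.2
position: [0.4515, -0.3852, 0.2421]
tool_rot: [[0.182, 0.983, -0.0], [0.983, -0.182, -0.001], [-0.001, 0.0, -1.0]]
wrist_force: [0.3, -0.5, 0.1]
gripper_width: 0.08
grip_force: 0.0
```

Call:
arm_command:
  motion:
    - [[0,0,0,0,0,0,80],[0,0,0,0,0,0,80],[0,0,0,0,0,0,80],[0,0,0,0,0,0,80]]

```text
t: 30.53
position: [0.4532, -0.381, 0.2419]
tool_rot: [[0.18, 0.984, -0.0], [0.984, -0.18, 0.001], [0.001, -0.0, -1.0]]
wrist_force: [0.1, 0.5, 0.1]
gripper_width: 0.08
grip_force: 0.0
```

```bash
python3 - <<'E'
from h import *;from m import rolls
shot('wrist','w9');rolls('w9');c=shot('top','top6')
W=cloud(c);Z=W[...,2]
for q in((.6,.067),(.585,-.016)):
    m=(np.hypot(W[...,0]-q[0],W[...,1]-q[1])<.035)&(Z>.05);print(m.sum(),np.nanmedian(Z[m]),W[m].mean(0))
go(.4541,-.3812,.032)
E
```

```text
w9 (array([ 0.4538, -0.3816,  0.0693,  0.0279]), array([ 0.4538, -0.3811], dtype=float32)) 1793 [ 0.4539 -0.3804  0.07  ]
282 0.0652111129828146 [0.59748436 0.06693065 0.06576775]
274 0.06474969550509918 [ 0.5801387  -0.01635902  0.06509748]
shift [ -0.3   0.7 210.2] turn [-0.01 -0.03  0.29] t 30.6 pos [ 0.4535 -0.3809  0.2422] w 0.0797
```

Call:
arm_command:
  motion:
    - [[0,0.5,30,0,0,0,80],[0,0.5,70,0,0,0,80],[0,0.5,110,0,0,0,80],[0,0.5,150,0,0,0,80],[0,0.5,185,0,0,0,80],[0,0.5,205,0,0,0,80],[0,0.5,210,0,0,0,80],[0,0.5,210,0,0,0,80],[0,0.5,210,0,0,0,80],[0,0.5,210,0,0,0,80]]

```text
t: 31.47
position: [0.4553, -0.3836, 0.0347]
tool_rot: [[0.18, 0.984, 0.003], [0.984, -0.18, -0.003], [-0.003, 0.004, -1.0]]
wrist_force: [0.6, -0.5, -0.2]
gripper_width: 0.08
grip_force: 0.0
```

Call:
arm_command:
  motion:
    - [[0,0,0,0,0,0,40],[0,0,0,0,0,0,40],[0,0,0,0,0,0,40],[0,0,0,0,0,0,40],[0,0,-10,0,0,0,40],[0,0,-30,0,0,0,40],[0,0,-55,0,0,0,40],[0,0,-80,0,0,0,40],[0,0,-105,0,0,0,40],[0,0,-120,0,0,0,40]]

```text
t: 32.3
position: [0.4542, -0.3832, 0.1559]
tool_rot: [[0.181, 0.983, 0.003], [0.983, -0.181, -0.003], [-0.002, 0.003, -1.0]]
wrist_force: [0.8, -0.8, -1.9]
gripper_width: 0.0549
grip_force: 63.7
```

```bash
python3 - <<'E'
from h import *
go(.5697,-.0990,.15)
E
```

```text
shift [300.4  62.1   5.4] turn [0.19 0.13 0.18] t 32.3 pos [ 0.4542 -0.3832  0.1559] w 0.0549
```

Call:
arm_command:
  motion:
    - [[33,7,0,0,0,0,40],[70,15,0,0,0,0,40],[108,23,0,0,0,0,40],[146,31,0,0,0,0,40],[184,39,0,0,0,0,40],[222,47,0,0,0,0,40],[255,54,0,0,0,0,40],[282,59,0,0,0,0,40],[299,63,0,0,0,0,40],[299,63,0,0,0,0,40]]

```text
t: 33.13
position: [0.5703, -0.096, 0.1528]
tool_rot: [[0.177, 0.984, 0.001], [0.984, -0.177, 0.001], [0.002, 0.001, -1.0]]
wrist_force: [0.2, -0.8, -0.4]
gripper_width: 0.0553
grip_force: 63.7
```

Call:
arm_command:
  motion:
    - [[0,0,0,0,0,0,40],[0,0,0,0,0,0,40],[0,0,15,0,0,0,40],[0,0,30,0,0,0,40],[0,0,40,0,0,0,40],[0,0,40,0,0,0,40],[0,0,40,0,0,0,40],[0,0,40,0,0,0,40],[0,0,40,0,0,0,40]]

```text
t: 33.88
position: [0.5702, -0.1002, 0.1133]
tool_rot: [[0.181, 0.983, 0.002], [0.983, -0.181, -0.001], [-0.0, 0.002, -1.0]]
wrist_force: [0.3, -0.2, -1.6]
gripper_width: 0.0552
grip_force: 63.7
```

```bash
python3 - <<'E'
from h import *;from m import bore
go(.5697,-.099,.029);shot('wrist','w10');bore('w10');go(.5697,-.099,.029)
E
```

```text
shift [ 1.1 -0.8 84.3] turn [0.11 0.01 0.16] t 33.9 pos [ 0.5702 -0.1002  0.1133] w 0.0552
bore ((273.86767578125, 296.3010559082031), (76.49517822265625, 85.57323455810547), 88.71167755126953) [ 0.5708 -0.0986  0.1483]
shift [ 1.  -0.9 84.4] turn [0.11 0.01 0.17] t 33.9 pos [ 0.5702 -0.1     0.1134] w 0.0549
```

Call:
arm_command:
  motion:
    - [[0,-0.7,10,0,0,0,40],[0,-0.7,20,0,0,0,40],[0,-0.7,30,0,0,0,40],[0,-0.7,40,0,0,0,40],[0,-0.7,50,0,0,0,40],[0,-0.7,60,0,0,0,40],[0,-0.7,70,0,0,0,40],[0,-0.7,78,0,0,0,40],[0,-0.7,82,0,0,0,40],[0,-0.7,83,0,0,0,40]]

```text
t: 34.77
position: [0.5683, -0.0993, 0.0289]
tool_rot: [[0.181, 0.984, -0.002], [0.984, -0.181, 0.0], [0.0, -0.002, -1.0]]
wrist_force: [-4.0, 0.6, 6.2]
gripper_width: 0.0546
grip_force: 64.4
```

Call:
arm_command:
  motion:
    - [[0,0,1,0,0,0,40],[0,0,1.5,0,0,0,40],[0,0,2,0,0,0,40],[0,0,2,0,0,0,40]]

```text
t: 35.1
position: [0.5682, -0.0993, 0.0288]
tool_rot: [[0.181, 0.984, -0.002], [0.984, -0.181, 0.0], [0.0, -0.002, -1.0]]
wrist_force: [-5.1, 1.0, 9.5]
gripper_width: 0.0548
grip_force: 64.9
```

Call:
arm_command:
  motion:
    - [[0,0,0,0,0,0,75],[0,0,0,0,0,0,75],[0,0,0,0,0,0,75],[0,0,0,0,0,0,75],[0,0,-20,0,0,0,75],[0,0,-60,0,0,0,75],[0,0,-100,0,0,0,75],[0,0,-140,0,0,0,75],[0,0,-175,0,0,0,75],[0,0,-200,0,0,0,75]]

```text
t: 35.93
position: [0.5704, -0.0999, 0.2314]
tool_rot: [[0.181, 0.984, 0.005], [0.984, -0.181, -0.001], [-0.0, 0.005, -1.0]]
wrist_force: [0.6, -0.8, 1.0]
gripper_width: 0.075
grip_force: 0.0
```

Call:
arm_command:
  motion:
    - [[10,-30,0,0,0,0,60],[23,-64,0,0,0,0,60],[36,-98,0,0,0,0,60],[48,-132,0,0,0,0,60],[60,-164,0,0,0,0,60],[67,-184,0,0,0,0,60],[67,-184,0,0,0,0,60],[67,-184,0,0,0,0,60],[67,-184,0,0,0,0,60],[67,-184,0,0,0,0,60]]

```text
t: 36.77
position: [0.4012, -0.0008, 0.2277]
tool_rot: [[0.181, 0.983, 0.001], [0.983, -0.181, -0.0], [-0.0, 0.001, -1.0]]
wrist_force: [0.7, 0.8, -0.2]
gripper_width: 0.06
grip_force: 0.0
```

```bash
python3 - <<'E'
from h import *;from m import lid
shot('wrist','w11');lid('w11');c=shot('top','top7');W=cloud(c);Z=W[...,2]
go(.4,0,.019)
m=(np.hypot(W[...,0]-.479,W[...,1]-.316)<.09)&(Z>.066)&(Z<.09);P=W[m];print(cv2.minEnclosingCircle(P[:,:2].astype(np.float32)),(P.max(0)+P.min(0))/2)
for q in((.6,.067),(.585,-.016),(.5697,-.099)):
    m=(np.hypot(W[...,0]-q[0],W[...,1]-q[1])<.035)&(Z>.05);print(m.sum(),np.nanmedian(Z[m]))
E
```

```text
lid 0.012210425838838218 ((273.40142822265625, 177.21246337890625), (138.8599090576172, 140.24317932128906), 93.73548126220703) [0.4024 0.0041 0.0122]
knob (array([ 4.012e-01, -1.000e-04,  4.400e-02,  1.270e-02]), array([ 0.4011, -0.    ], dtype=float32)) 0.0457394464267294
shift [  0.7  -1.1 208.4] turn [0.02 0.   0.14] t 36.9 pos [ 0.4009 -0.0008  0.2274] w 0.0598
((0.4785308539867401, 0.31533071398735046), 0.07904896140098572) [0.47928499 0.31592291 0.0773305 ]
282 0.06464810964946476
278 0.06472404740883814
287 0.06498023952840325
```

View pics/top7.png

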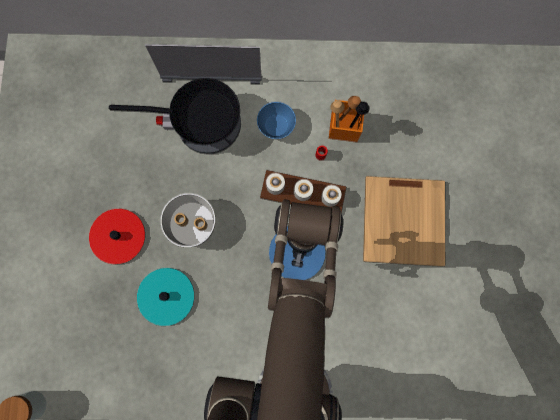

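The top view shows all three rolls on their spindles, both cores in the bowl at (180,219) and (200,224), and the lid under the gripper.

Call:
arm_command:
  motion:
    - [[0.5,0,30,0,0,0,60],[0.5,0,70,0,0,0,60],[0.5,0,110,0,0,0,60],[0.5,0,150,0,0,0,60],[0.5,0,185,0,0,0,60],[0.5,0,203,0,0,0,60],[0.5,0,208,0,0,0,60],[0.5,0,208,0,0,0,60],[0.5,0,208,0,0,0,60],[0.5,0,208,0,0,0,60]]

```text
t: 37.7
position: [0.402, -0.0002, 0.0207]
tool_rot: [[0.181, 0.983, 0.003], [0.983, -0.181, -0.0], [0.0, 0.004, -1.0]]
wrist_force: [0.2, 0.5, 0.2]
gripper_width: 0.0605
grip_force: 0.0
```

Call:
arm_command:
  motion:
    - [[0,0,0,0,0,0,10],[0,0,0,0,0,0,10],[0,0,0,0,0,0,10],[0,0,0,0,0,0,10],[0,0,0,0,0,0,10],[0,0,-10,0,0,0,10],[0,0,-35,0,0,0,10],[0,0,-65,0,0,0,10],[0,0,-95,0,0,0,10],[0,0,-115,0,0,0,10]]

```text
t: 38.53
position: [0.4005, 0.0002, 0.1366]
tool_rot: [[0.181, 0.984, 0.003], [0.984, -0.181, -0.0], [0.0, 0.003, -1.0]]
wrist_force: [1.2, 0.4, -2.7]
gripper_width: 0.0242
grip_force: 59.4
```

```bash
python3 - <<'E'
from h import *
print(r.state()['grip_force']);go(.479,.3168,.134)
E
```

```text
59.36132490634918
shift [325.6  20.    2.8] turn [ 0.16 -0.01  0.19] t 38.5 pos [4.005e-01 2.000e-04 1.366e-01] w 0.0242
```

Call:
arm_command:
  motion:
    - [[25,1,0,0,0,0,10],[62,4,0,0,0,0,10],[102,6,0,0,0,0,10],[142,9,0,0,0,0,10],[182,12,0,0,0,0,10],[222,14,0,0,0,0,10],[260,17,0,0,0,0,10],[292,19,0,0,0,0,10],[315,20,0,0,0,0,10],[326,21,0,0,0,0,10]]

```text
t: 39.37
position: [0.4795, 0.3202, 0.1342]
tool_rot: [[0.178, 0.984, 0.001], [0.984, -0.178, 0.001], [0.002, 0.0, -1.0]]
wrist_force: [-0.2, -1.1, -3.6]
gripper_width: 0.024
grip_force: 59.6
```

Call:
arm_command:
  motion:
    - [[0,0,0,0,0,0,10],[0,0,0,0,0,0,10],[0,0,8,0,0,0,10],[0,0,16,0,0,0,10],[0,0,20,0,0,0,10],[0,0,20,0,0,0,10],[0,0,20,0,0,0,10],[0,0,20,0,0,0,10]]

```text
t: 40.03
position: [0.4796, 0.3166, 0.1143]
tool_rot: [[0.181, 0.983, -0.0], [0.983, -0.181, -0.0], [-0.0, -0.0, -1.0]]
wrist_force: [0.9, 0.5, -3.2]
gripper_width: 0.0238
grip_force: 59.6
```

```bash
python3 - <<'E'
from h import *
c=shot('wrist','w12');go(.4803,.317,.089);shot('top','top8')
W=cloud(c);Z=W[...,2]
m=(np.hypot(W[...,0]-.48,W[...,1]-.317)<.088)&(Z>.066)&(Z<.084);P=W[m];print(m.sum())
if m.sum()>50:
    xy=P[:,:2]; A=np.c_[2*xy,np.ones(len(xy))];s=np.linalg.lstsq(A,(xy**2).sum(1),rcond=None)[0];print(s[:2],np.sqrt(s[2]+s[:2]@s[:2]),np.median(P[:,2]))
E
```

```text
shift [ 0.2  0.4 25.5] turn [ 0.03 -0.02  0.16] t 40.1 pos [0.4799 0.3169 0.1145] w 0.0239
0
```

View pics/w12.png

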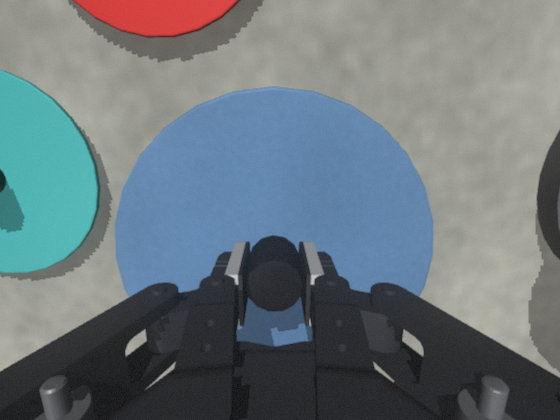

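The lid fills the view, held level at (275,230), and hides the bowl. I'll lower it gently and watch the force.

Call:
arm_command:
  motion:
    - [[0,0,5,0,0,0,10],[0,0,10,0,0,0,10],[0,0,14,0,0,0,10],[0,0,17,0,0,0,10],[0,0,19,0,0,0,10],[0,0,20,0,0,0,10],[0,0,20,0,0,0,10]]

```text
t: 40.72
position: [0.4793, 0.3169, 0.0938]
tool_rot: [[0.181, 0.984, -0.001], [0.984, -0.181, -0.0], [-0.0, -0.001, -1.0]]
wrist_force: [-0.2, 0.6, -2.3]
gripper_width: 0.0238
grip_force: 59.5
```

Call:
arm_command:
  motion:
    - [[0,0,1,0,0,0,10],[0,0,2,0,0,0,10],[0,0,3,0,0,0,10],[0,0,4,0,0,0,10],[0,0,5,0,0,0,10],[0,0,5,0,0,0,10]]

```text
t: 41.22
position: [0.4797, 0.3172, 0.0912]
tool_rot: [[0.181, 0.984, -0.0], [0.984, -0.181, -0.0], [-0.0, -0.0, -1.0]]
wrist_force: [-3.7, -2.4, 6.8]
gripper_width: 0.0242
grip_force: 60.8
```

Call:
arm_command:
  motion:
    - [[0,0,0,0,0,0,60],[0,0,0,0,0,0,60],[0,0,0,0,0,0,60],[0,0,0,0,0,0,60],[0,0,-10,0,0,0,60],[0,0,-35,0,0,0,60],[0,0,-70,0,0,0,60],[0,0,-105,0,0,0,60],[0,0,-130,0,0,0,60],[0,0,-130,0,0,0,60]]

```text
t: 42.05
position: [0.4837, 0.3194, 0.2274]
tool_rot: [[0.181, 0.983, 0.012], [0.984, -0.181, 0.007], [0.009, 0.011, -1.0]]
wrist_force: [0.4, 0.1, 1.1]
gripper_width: 0.0602
grip_force: 0.0
```

Call:
arm_command:
  motion:
    - [[-30,0,0,0,0,0,60],[-70,0,0,0,0,0,60],[-80,0,0,0,0,0,60],[-80,0,0,0,0,0,60],[-80,0,0,0,0,0,60],[-80,0,0,0,0,0,60]]

```text
t: 42.55
position: [0.4655, 0.2391, 0.2195]
tool_rot: [[0.181, 0.984, 0.001], [0.984, -0.181, 0.001], [0.001, 0.001, -1.0]]
wrist_force: [-0.1, 0.4, 0.1]
gripper_width: 0.0601
grip_force: 0.0
```

```bash
python3 - <<'E'
from h import *;from m import lid
for n,f in(('wrist','w13'),('scene','scene9'),('top','top9')):
    c=shot(n,f);W=cloud(c);h=cv2.cvtColor(c['p'],cv2.COLOR_RGB2HSV).astype(int)
    lid(f)
    m=(np.hypot(W[...,0]-.48,W[...,1]-.317)<.08)&(abs(W[...,2]-.083)<.012)&(h[...,0]>98)&(h[...,0]<118)
    P=W[m];s=np.linalg.lstsq(np.c_[P[:,:2],np.ones(len(P))],P[:,2],rcond=None)[0];print(f,m.sum(),'tilt deg',np.degrees(s[:2]).round(2),np.median(P[:,2]))
for n in('top9',):
    W=cloud(load(n));Z=W[...,2]
    for q in((.6,.067),(.585,-.016),(.5697,-.099)):
        m=(np.hypot(W[...,0]-q[0],W[...,1]-q[1])<.035)&(Z>.05);print(m.sum(),np.nanmedian(Z[m]))
print(r.state()['t'])
E
```

```text
lid 0.08277070669161163 ((273.76568603515625, 100.4448013305664), (191.93698120117188, 201.84681701660156), 179.10923767089844) [0.4813 0.3226 0.0828]
knob (array([0.4796, 0.3164, 0.1146, 0.0129]), array([0.4798, 0.3164], dtype=float32)) 0.11608972848677271
w13 27872 tilt deg [0.06 0.01] 0.08278051527727595
lid 0.0842865675565457 ((356.7862548828125, 269.7706604003906), (52.14773941040039, 77.12631225585938), 100.75129699707031) [0.4846 0.3203 0.0843]
knob (array([0.4809, 0.3156, 0.1161, 0.0127]), array([0.4807, 0.3158], dtype=float32)) 0.1183508762200157
scene9 3011 tilt deg [-0.27 -0.33] 0.08426866022807945Traceback (most recent call last):
  File "<stdin>", line 4, in <module>
  File "m.py", line 26, in lid
    b=max(blobs(m,2000,60000),key=lambda b:b.sum())
ValueError: max() iterable argument is empty
```

View pics/scene9.png

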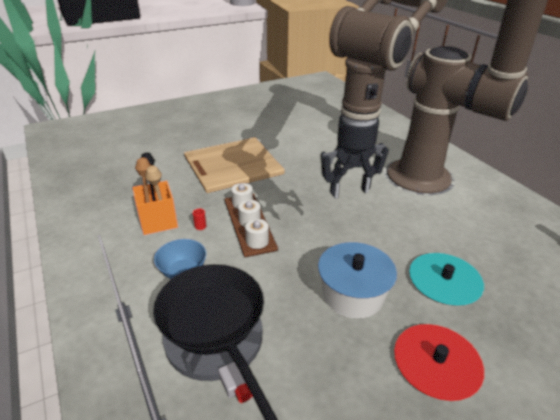

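The scene view shows the lid on the bowl at (357,270) and all three rolls down on the stand at (242,195), (249,212) and (257,234). The lid is level, with a tilt under 0.1°, and its top is at 83 mm, the same as before. The bystanders haven't moved.

```bash
python3 -c "
from cell import r
print(r.hand_in())"
```

```text
the job is handed in; nothing more can be done
None
```

The job is done and handed in: both cores are in the white bowl, all three fresh rolls are seated on their own spindles, and the lid is back on the bowl, level. The small blue bowl and spoon holder were left alone; no result came back at hand-in.

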